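# Set and clamp the drawer divider

## Task

Pull the drawer of the white unit all the way out to its stop. In it, push the divider's sliding leg out, cam lever still open, until the green stripe on its end plate is in line with the yellow mark clip, and hold it there for a moment; then squeeze the cam lever shut flat against the leg without letting the leg spring back or pushing the drawer in. Finish while holding: keep the leg and its shut lever firmly gripped with the stripe at the mark, and leave the bottles and the jar alone.

Things in the scene. Friction and masses are not known exactly. Their poses are not given: they have to be found in the camera images.
- unit_front (a point): White countertop drawer unit, grey top panel, fixed, 300 deep (x) x 360 wide (y) x 105 high mm. This point: middle of the lower edge of its front face, on the work surface; x points from the front to the back of the unit, y to the left seen from the robot, z up. Turned up to 0.25 rad from the world axes. All points below and the leg have its axes.
- drawer (a joint): How far the drawer is out, m: 0 shut, 0.16 at its stop; starts 0 to 0.03. It slides to the unit's -x with about 3 N of friction and carries the divider (sleeve, leg, lever, mark). Drawer front 356 wide x 78 high x 12 thick, top 89 mm above the surface; when shut its inner face is level with the unit's front face.
- drawer_handle (a point): Middle of the axis of the drawer's chrome bar handle, 76 mm above the surface: bar 10 mm in diameter, 130 mm long in y, axis 45 mm in front of the drawer front (40 mm of air behind the bar), on two 8 mm posts 58 mm either side of the middle. Free from above.
- drawer_floor (a point): Point on the drawer's floor (16 mm above the surface), mid-width, under the leg's axis: 80 mm from the drawer front's inner face and, at the stop, 80 mm from the unit's front face. Clear width 300 mm in y, side walls up to 76 mm. Here the leg's low aluminium sleeve (24 mm wide, top 46 mm above the surface) lies from y -150 to -30.
- leg: Sliding leg of the divider, along y. It slides to +y (out) by up to 95 mm; a spring of 3 to 4 N always pulls it back to its inner stop at -y, where it starts; friction 0.4 N. The cam does not lock it: not held, it slides back. Origin at surface height, on the leg's axis, in mid-thickness of the end plate.
- push_face (a point): Point on the -y face of the leg's white end plate, 6 mm to -y of the leg's origin, 68 mm above the surface: push here to slide the leg out. The plate is 12 mm thick in y, from x -55 to +28 of the leg, heights 30 to 85 mm.
- grip_bar (a point): On top of the aluminium grip bar behind the end plate, 84 mm above the surface, 38 mm to -y of the leg's origin. The bar is 66 mm long in y, x -13 to +5 of the leg, heights 50 to 84 mm; the lever shuts along its +x side. Bar and shut lever together span x -13 to +14 (27 mm across).
- leg_index (a point): Centre of the green stripe (83 x 12 mm, long in x) on top of the leg's end plate, 86 mm above the surface, at x -13.5, y 0 of the leg.
- lever (a joint): Angle of the cam lever, rad: 0 shut, flat along the grip bar; starts 0.38 to 0.5; up to 0.7. It stays where it is left (friction 0.05 Nm), has no spring, and rides on the leg. Pressing it to -x, towards the bar, shuts it.
- lever_tip (a point): Top of the free end of the cam lever: black with orange end, 8 mm thick, 78 mm from pivot to tip, heights 54 to 82 mm. It turns about an upright axis under an orange disc at x +10, y -2 of the leg; shut, it points to -y; open, its tip stands out to +x.
- mark (a point): Centre of the top of the yellow mark clip with thin black centre line, 21 x 12 x 5 mm, 86 mm above the surface, on a black ledge inside the drawer front, beside the end plate's path. It rides on the drawer and does not slide when touched. The leg is at the mark when leg_index has the same y (unit's axes). 40 to 80 mm to +y of the leg's start.
- shampoo: Black bottle, 56 mm in diameter, 160 mm high, upright; origin at the centre of its underside. Bystander.
- cleaner: Blue bottle with red cap, 64 mm in diameter, 150 mm high, upright; origin at the centre of its underside. Bystander.
- cream: Low blue jar with white lid, 72 mm in diameter, 50 mm high; origin at the centre of its underside. Bystander.

How it is judged:
By the outcome, as a careful person would: the job done as asked, in the order asked, and still so for the second after the job is handed in, while the arm keeps its last pose, push and grip.
It also fails if it takes over 50 s, if anything falls off the work surface, if the arm or the gripper's body presses on something with over 40 N, if the wrist force passes 120 N, or if a joint passes its speed limit or range.

## Robot

A 6-joint arm with a two-finger parallel gripper is mounted at the origin on the work surface. World frame = base frame: x ahead of the robot, y to its left, z up, the work surface at z = 0. Lengths are in m, angles in rad, forces in N, time in s.
With the tool pointing down it reaches from about 0.2 to 0.875 m from the base axis. Payload 3.4 kg.
Tool frame: the origin (TCP) lies between the finger pads; the fingertips stand 25 mm ahead of it and the grasp point (between the pads) lies 6 mm ahead of it (r.nose_length is the z of the fingertips in the tool frame, in m); z points along the fingers, y is the line along which they close (so a half turn about z gives the same grasp; the last joint's range is limited). The gripper opens to 94 mm and grips with 3 to 60 N. Pads are 16 mm wide; open, the fingers measure 119 mm over their backs; the gripper's body (75 mm by 177 mm) begins 78 mm behind the grasp point.
Start: joints at [1.188, 0.276, 1.505, -0, 1.361, -0.121], TCP at [0.149, 0.555, 0.23] pointing down, gripper open.
Joint ranges: [-2.89, 2.89], [-0.75, 2.08], [0.22, 2.7], [-1.18, 4.32], [0.11, 2.71], [-2.7, 2.7]. Speed limits (rad/s): [2.57, 2.57, 3.14, 3.14, 3.14, 3.14].

## Interface

Orientations are given as a unit quaternion [w, x, y, z].
In Python, from plant import r, gripper_to, inverse_kinematics, vision, models, telemetry gives the robot as it stands. Calls block until the motion is done:
- r.move_to(position, orientation): joint-space move of the TCP to a pose.
- r.move_l(position, rot=None, vel=0.15, guard=None): straight line of the TCP; rot=None keeps the orientation; vel is the mean speed in m/s. With guard (N) it stops when the force on the tool has changed by that much, and returns True; else False.
- r.movej(angles): joint-space move.
- gripper_to(opening, f_grip=None): finger opening in m; f_grip is the grip in N (None keeps the last); returns when the fingers have stopped.
- r.hold(seconds).
- inverse_kinematics(position, orientation): joint angles nearest the present ones, or None.
- vision.snapshot(name): name is "scene" or "top"; returns the picture (400x640x3 uint8, red, green, blue); there is no depth.
- vision.get_calibration(name): a dict with "fx", "fy", "cx", "cy" (pixels), "position" and "orientation" of the camera in the world. Camera axes: x right, y down, z forward; pixel columns grow to the right and rows downward; lengths in m; the calibration is good to about 2 mm. A picture is of the moment at which its call begins. get_calibration takes no time and is no camera call.
A pose or a line that the arm cannot do raises r.PlanningError and nothing moves.
- r.sign_off(): hands the job in; it is judged then, once.
Trained networks look in the newest picture that a camera, given by its name, has taken for a name from the list of things; names that differ only in an ending like _2 or _b are one class to them, and where a whole thing is asked for, a point or a joint stands for the part that bears it (a point fixed in the world has none). Each returns a list of dicts, best first, with "score" (0 to 1); they miss things now and then, are a little off and sometimes report something else, mostly with a low value. They report only what shows in the picture. A call takes as long as a camera call.
- models.boxes_of(thing, camera): "at" ([x, y, z] in m, in world coordinates, good to about 4 mm: the middle of the surface that is visible of it).
- models.regions_of(thing, camera): "pixels" (400x640 bool, what is visible of it).
- models.mark_of(thing, camera): "at" ([x, y, z] in m, in world coordinates, good to about 4 mm: a listed point, or the origin of a listed thing).
Readings, each from a call of its own:
- telemetry.current_t(): time.
- telemetry.current_joints(): joint angles.
- telemetry.current_dq(): joint speeds.
- telemetry.current_joint_efforts(): joint torques, N m.
- telemetry.current_ee_pos(): TCP position.
- telemetry.current_tool_rot(): TCP orientation.
- telemetry.current_wrist_force(): force on the tool from outside, world axes, zero at the start.
- telemetry.current_torque(): the same for the moment, N m.
- telemetry.current_opening(): finger opening in m.
- telemetry.current_finger_force(): force on a finger pad.
Only numpy, scipy, OpenCV 4.12 (cv2) and the standard library are available. Lean on these libraries where they do the work, as an engineer would, in place of code of your own. Each camera call takes 0.05 s, during which the arm holds its last target. There are 200 camera calls.

## Working session

There is one attempt and no reset: what is moved stays moved. The work goes in short steps, each a Python script; the robot and the scene stay as the last script left them, time stands still between calls to the robot, and variables do not carry over. Pictures are saved under pics/ and viewed, at most 10 in all, crops included, and the job is handed in when it is done.

```bash
ls; mkdir -p pics
python3 - <<'E'
from plant import r, vision, models, telemetry
import cv2, numpy as np
for c in ("scene","top"):
    im=vision.snapshot(c); cv2.imwrite(f"pics/a_{c}.png",im[:,:,::-1])
    k=vision.get_calibration(c); print(c,{a:np.round(b,3) for a,b in k.items()})
    for t in ("unit_front","drawer_handle","mark","leg_index","push_face","lever_tip","grip_bar","drawer_floor","shampoo","cleaner","cream"):
        print(t,[(np.round(d["at"],3).tolist(),round(d["score"],2)) for d in models.mark_of(t,c)][:2])
print(telemetry.current_t(), telemetry.current_tool_rot())
E
```

```text
pics
scene {'fx': np.float64(363.609), 'fy': np.float64(363.609), 'cx': np.float64(321.936), 'cy': np.float64(194.609), 'position': array([ 1.211, -0.002,  1.047]), 'orientation': array([-0.193,  0.673,  0.685, -0.202])}
unit_front []
drawer_handle [([0.607, 0.056, 0.074], 0.79)]
mark []
leg_index []
push_face []
lever_tip []
grip_bar []
drawer_floor []
shampoo [([0.507, 0.401, -0.004], 0.91)]
cleaner [([0.609, -0.448, -0.005], 0.55)]
cream [([0.449, -0.428, 0.001], 0.82)]
top {'fx': np.float64(430.535), 'fy': np.float64(430.535), 'cx': np.float64(319.95), 'cy': np.float64(194.137), 'position': array([ 0.338, -0.011,  1.261]), 'orientation': array([-0.076,  0.718, -0.687,  0.074])}
unit_front [([0.676, 0.048, 0.0], 0.56)]
drawer_handle [([0.599, 0.058, 0.075], 0.86)]
mark [([0.672, 0.082, 0.085], 0.53)]
leg_index [([0.67, 0.083, 0.088], 0.58)]
push_face []
lever_tip []
grip_bar []
drawer_floor []
shampoo [([0.511, 0.403, -0.002], 0.83)]
cleaner [([0.605, -0.443, -0.0], 0.84)]
cream [([0.447, -0.424, -0.001], 0.71), ([0.509, 0.399, 0.0], 0.7)]
1.2 [7.36948559e-06 1.30536231e-01 9.91443539e-01 3.33801559e-05]
```

Run:
```python
import cv2,numpy as np
a=cv2.imread("pics/a_top.png");b=cv2.imread("pics/a_scene.png")
cv2.imwrite("pics/a.png",np.vstack([a[:300],b[:300]]))
```

```text
(no output)
```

View pics/a.png

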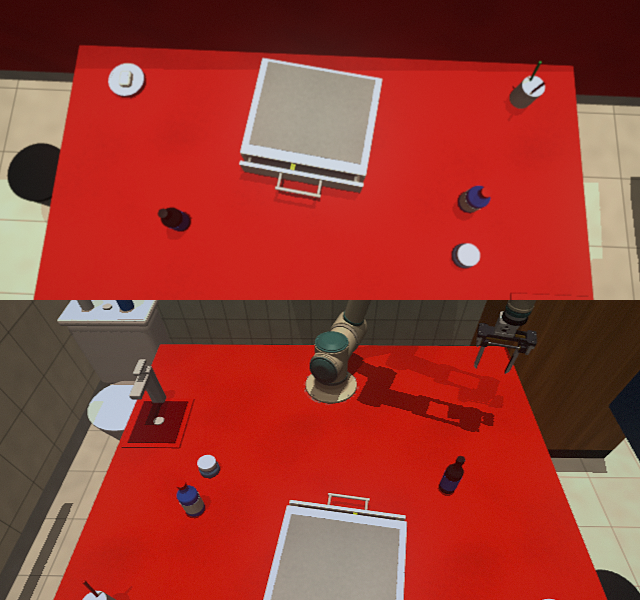

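Top view: unit with grey top at about (310,115), handle bar near (298,190), drawer slightly out, yellow clip at (292,166). The bottles and jar are well away. Next I measure the yaw.

```bash
cat > h.py <<'E'
import numpy as np, cv2
from scipy.spatial.transform import Rotation as R
from plant import r, gripper_to, inverse_kinematics, vision, models, telemetry
def unproj(cam,uv,z):
    k=vision.get_calibration(cam); uv=np.atleast_2d(uv).astype(float)
    q=k["orientation"]; M=R.from_quat([q[1],q[2],q[3],q[0]]).as_matrix()
    d=np.c_[(uv[:,0]-k["cx"])/k["fx"],(uv[:,1]-k["cy"])/k["fy"],np.ones(len(uv))]@M.T
    p=np.array(k["position"]); return p+d*((z-p[2])/d[:,2])[:,None]
def best(t,c):
    m=models.mark_of(t,c); return (np.round(m[0]["at"],4),round(m[0]["score"],2)) if m else None
def quat(yaw):  # tool down, tool y along unit x
    # columns: tool x, y, z
    y=np.array([np.cos(yaw),np.sin(yaw),0]); z=np.array([0,0,-1.]); x=np.cross(y,z)
    a=R.from_matrix(np.c_[x,y,z]).as_quat(); return [a[3],a[0],a[1],a[2]]
E
python3 - <<'E'
from h import *
im=cv2.imread("pics/a_top.png").astype(int)
sp=im.max(2)-im.min(2)
m=((sp<60)&(im.mean(2)>90)).astype(np.uint8); m[:,:220]=0;m[:,400:]=0;m[230:]=0;m[:50]=0
n,l,s,_=cv2.connectedComponentsWithStats(m)
i=l[110,310]; g=np.argwhere(l==i)[:,::-1]; P=unproj("top",g,0.105)[:,:2]
for k in range(1,n):
    if s[k,4]>30: print(s[k])
rc=cv2.minAreaRect(P.astype(np.float32)); print(rc, cv2.boxPoints(rc))
vision.snapshot("top")
for t in ("drawer_handle","unit_front","drawer"):
    for d in models.regions_of(t,"top")[:1]:
        px=np.argwhere(d["pixels"])[:,::-1]
        Q=unproj("top",px,0.076)[:,:2]; rc=cv2.minAreaRect(Q.astype(np.float32)); print(t,d["score"],len(px),rc,Q.mean(0))
for yaw in (0,.2,-.2,np.pi,np.pi-.2,np.pi+.2):
    print(yaw,inverse_kinematics([.6,.057,.2],quat(yaw)))
E
```

```text
[  240    58   142   118 12373]
[239 157 125  41 907]
((0.8192576766014099, 0.02891431748867035), (0.3590095639228821, 0.3005043566226959), 81.88571166992188) [[ 0.645173   -0.12758555]
 [ 0.94266886 -0.17000116]
 [ 0.99334234  0.18541418]
 [ 0.6958465   0.2278298 ]]
drawer_handle 0.91 2194 ((0.6343303918838501, 0.057432740926742554), (0.3574827015399933, 0.08553801476955414), 82.12090301513672) [0.64599048 0.05412779]
unit_front 0.65 14893 ((0.7879219651222229, 0.03804589807987213), (0.37318697571754456, 0.3967209458351135), 82.28255462646484) [0.7962751  0.03456448]
drawer 0.55 2169 ((0.6334277391433716, 0.057342529296875), (0.3568424582481384, 0.08535916358232498), 81.69820404052734) [0.64554885 0.0538741 ]
0 [-2.06884723e-02  3.35071970e-01  1.49449504e+00 -4.44089210e-16
  1.31202564e+00 -2.06884723e-02]
0.2 [-2.06884723e-02  3.35071970e-01  1.49449504e+00 -4.44089210e-16
  1.31202564e+00 -2.20688472e-01]
-0.2 [-2.06884723e-02  3.35071970e-01  1.49449504e+00 -4.44089210e-16
  1.31202564e+00  1.79311528e-01]
3.141592653589793 None
2.941592653589793 None
3.3415926535897933 None
```

```bash
cat >> h.py <<'E'
YAW=-0.1416; UF=np.array([0.671,0.050,0]); X=np.array([np.cos(YAW),np.sin(YAW),0]); Y=np.array([-X[1],X[0],0]); Z=np.array([0,0,1.])
Q=quat(YAW)
def W(x,y,z): return UF+X*x+Y*y+Z*z
def U(p): d=np.array(p)-UF; return np.round([d@X,d@Y,d[2]],4)
E
python3 - <<'E'
from h import *
h=np.array([.603,.057,0]); 
r.move_to(h+Z*.16,Q); gripper_to(.044)
print(r.move_l(h+Z*.081,vel=.1,guard=8), U(telemetry.current_ee_pos()))
gripper_to(0,f_grip=25); p=np.array(telemetry.current_ee_pos()); print(telemetry.current_opening(),telemetry.current_wrist_force(),U(p))
g=r.move_l(p-X*.165,vel=.07,guard=18)
q=np.array(telemetry.current_ee_pos()); print(g,U(q),(p-q)@X,telemetry.current_wrist_force())
gripper_to(.044); q=np.array(telemetry.current_ee_pos())
r.move_l(q+Z*.1,vel=.2); r.move_l(np.array([.40,.30,.3]),vel=.3)
print(telemetry.current_t())
for c in("top","scene"):
    im=vision.snapshot(c); cv2.imwrite(f"pics/b_{c}.png",im[:,:,::-1])
    for t in ("drawer_handle","mark","leg_index","push_face","lever_tip","grip_bar","drawer_floor","leg"):
        b=best(t,c); print(c,t,b and (U(b[0]),b[1]))
im=cv2.imread("pics/b_top.png")[130:230,220:380]; im2=cv2.imread("pics/b_scene.png")[170:270,250:410]
cv2.imwrite("pics/b.png",cv2.resize(np.hstack([im,im2]),None,fx=2.5,fy=2.5,interpolation=cv2.INTER_CUBIC))
E
```

```text
False [-0.0678 -0.0026  0.0815]
0.009175012523287406 [-2.98666356 -0.27253925  3.40954098] [-0.0693 -0.0027  0.0811]
True [-0.2133 -0.0028  0.0811] 0.14397437648394237 [1.13142652 0.25037789 0.40503112]
10.5083
top drawer_handle (array([-0.2136, -0.0027,  0.0753]), 0.57)
top mark (array([-0.147 ,  0.0303,  0.0862]), 0.42)
top leg_index (array([-0.0836, -0.0326,  0.0885]), 0.6)
top push_face (array([-0.0729, -0.0365,  0.0695]), 0.78)
top lever_tip (array([-0.0358, -0.1031,  0.0811]), 0.53)
top grip_bar (array([-0.073 , -0.0705,  0.0806]), 0.92)
top drawer_floor (array([-0.0774, -0.0043,  0.0157]), 0.83)
top leg (array([-0.0766, -0.0268,  0.0027]), 0.87)
scene drawer_handle (array([-0.207 , -0.0012,  0.0751]), 0.71)
scene mark (array([-0.1455,  0.0259,  0.0849]), 0.5)
scene leg_index (array([-0.0896, -0.0277,  0.0861]), 0.64)
scene push_face (array([-0.0778, -0.0335,  0.0658]), 0.83)
scene lever_tip (array([-0.0315, -0.1003,  0.0811]), 0.51)
scene grip_bar (array([-0.0739, -0.0706,  0.0818]), 0.86)
scene drawer_floor (array([-0.075 ,  0.0008,  0.0183]), 0.81)
scene leg (array([-0.0728, -0.0281, -0.0014]), 0.91)
```

View pics/b.png

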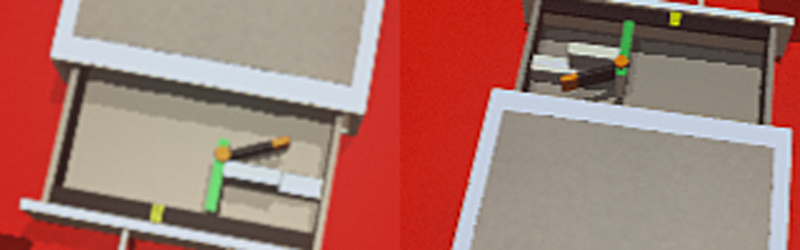

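Drawer is out. In the left half (top view) the green stripe is at about (217,175), clip at (157,212) and the open lever at (225–288,150) of the crop; the right half agrees. Now the offset of the stripe to the mark, measured from pixels.

```bash
cat >> h.py <<'E'
def stripes(c,path,z=0.086):
    hsv=cv2.cvtColor(cv2.imread(path),cv2.COLOR_BGR2HSV).astype(int); H,S,V=hsv[...,0],hsv[...,1],hsv[...,2]
    out={}
    for n,lo,hi in (("green",45,80),("yellow",24,34)):
        m=(H>=lo)&(H<=hi)&(S>110)&(V>70); px=np.argwhere(m)[:,::-1]
        if len(px)==0: continue
        P=unproj(c,px,z); u=np.array([U(p) for p in P]); k=(abs(u[:,0]+.1)<.07)&(abs(u[:,1])<.12)
        u=u[k]; w=V[m][k]; out[n]=u
    return out
E
python3 - <<'E'
from h import *
for c in("top","scene"):
    o=stripes(c,f"pics/b_{c}.png")
    for n,u in o.items(): print(c,n,len(u),u.min(0)[:2],u.max(0)[:2],u.mean(0)[:2],np.median(u,0)[:2])
    g=o["green"]; 
    for a,b in((-.13,-.11),(-.11,-.09),(-.09,-.07)):
        s=g[(g[:,0]>a)&(g[:,0]<b)]; print(len(s), s[:,1].mean())
E
```

```text
top green 78 [-0.1321 -0.0363] [-0.0532 -0.0259] [-0.10293205 -0.03087564] [-0.10545 -0.0308 ]
top yellow 37 [-0.157  -0.0315] [-0.0593  0.0344] [-0.14360811  0.02396486] [-0.1473  0.0267]
28 -0.031182142857142853
28 -0.030899999999999993
12 -0.03006666666666667
scene green 71 [-0.1318 -0.0363] [-0.0501 -0.0229] [-0.09529014 -0.02916056] [-0.0996 -0.029 ]
scene yellow 25 [-0.1538  0.0223] [-0.1326  0.0359] [-0.144292  0.028928] [-0.1449  0.0291]
21 -0.029552380952380955
20 -0.029135
13 -0.027923076923076915
```

Run:
```python
from h import *
cx=-.0773; y0=-.030-.020
r.move_to(W(cx,y0,.19),Q); gripper_to(.068)
print(r.move_l(W(cx,y0,.077),vel=.1,guard=6),U(telemetry.current_ee_pos()))
r.hold(.3); f0=np.array(telemetry.current_wrist_force())
p=np.array(telemetry.current_ee_pos())
g=r.move_l(p+Y*.02,vel=.02,guard=2.0)
c=np.array(telemetry.current_ee_pos()); f=np.array(telemetry.current_wrist_force())-f0
print(g,U(p),U(c),"f",f@X,f@Y,f@Z,telemetry.current_t())
```

```text
False [-0.0767 -0.05    0.0777]
True [-0.0771 -0.05    0.0774] [-0.0774 -0.046   0.0768] f 0.8812977032544245 -1.1695930996088961 0.7601521184677279 15.3667
```

Run:
```python
from h import *
p=np.array(telemetry.current_ee_pos())
for i in range(1,6):
    r.move_l(W(-.0773,-.046+.0015*i,.077),vel=.02); r.hold(.15)
    f=np.array(telemetry.current_wrist_force()); print(U(telemetry.current_ee_pos()),np.round([f@X,f@Y,f@Z],2))
im=vision.snapshot("scene"); cv2.imwrite("pics/c_scene.png",im[:,:,::-1])
im2=vision.snapshot("top"); cv2.imwrite("pics/c_top.png",im2[:,:,::-1])
print(telemetry.current_t())
cv2.imwrite("pics/c.png",cv2.resize(np.hstack([im2[130:230,220:380],im[170:270,250:410]])[:,:,::-1],None,fx=2.5,fy=2.5,interpolation=cv2.INTER_CUBIC))
for c in("top","scene"):
    for n,u in stripes(c,f"pics/c_{c}.png").items(): print(c,n,len(u),u.min(0)[:2],u.max(0)[:2],u.mean(0)[:2])
```

```text
[-0.0774 -0.0449  0.0768] [ 0.21 -3.42 -1.36]
[-0.0774 -0.043   0.0768] [ 0.53 -2.89 -1.79]
[-0.0774 -0.0413  0.0769] [-0.12 -2.98 -1.77]
[-0.0774 -0.0399  0.077 ] [-0.49 -2.57 -1.78]
[-0.0774 -0.0384  0.077 ] [-0.33 -2.8  -2.23]
17.4667Traceback (most recent call last):
  File "<stdin>", line 11, in <module>
    return umr_minimum(a, axis, None, out, keepdims, initial, where)
ValueError: zero-size array to reduction operation minimum which has no identity
```

View pics/c.png

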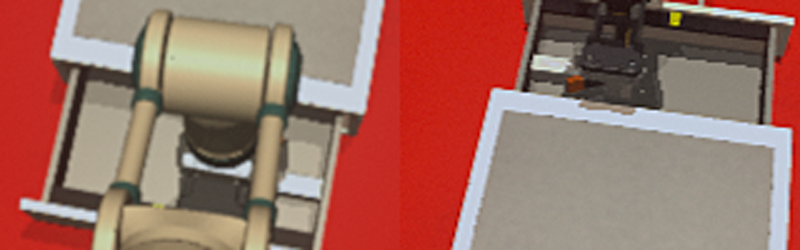

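The view is blocked from above; the scene camera shows the clip at (675,18) and the open lever's orange tip at (575,85). The leg is in contact (about 3 N). I push on to the mark and check there.

Run:
```python
from h import *
from h import *
r.move_l(W(-.0773,.0125,.077),vel=.04); r.hold(.6)
f=np.array(telemetry.current_wrist_force()); print(U(telemetry.current_ee_pos()),np.round([f@X,f@Y,f@Z],2))
im=vision.snapshot("scene"); cv2.imwrite("pics/d_scene.png",im[:,:,::-1])
im2=vision.snapshot("top"); cv2.imwrite("pics/d_top.png",im2[:,:,::-1])
print(telemetry.current_t())
for t in ("leg_index","mark","lever_tip"): b=best(t,"top");print(t,b and (U(b[0]),b[1]))
cv2.imwrite("pics/d.png",cv2.resize(np.hstack([im2[190:230,250:310],im[165:205,330:390]])[:,:,::-1],None,fx=6.6,fy=6.6,interpolation=cv2.INTER_NEAREST))
for c in("top","scene"):
    for n,u in stripes(c,f"pics/d_{c}.png").items():
        if len(u): print(c,n,len(u),u.min(0)[:2],u.max(0)[:2],u.mean(0)[:2])
```

```text
[-0.0774  0.0124  0.077 ] [-1.88 -3.12 -1.04]
19.5917
leg_index None
mark None
lever_tip (array([-0.0353, -0.0439,  0.082 ]), 0.46)
scene yellow 2 [-0.1167  0.0261] [-0.1015  0.0278] [-0.1091   0.02695]
```

View pics/d.png

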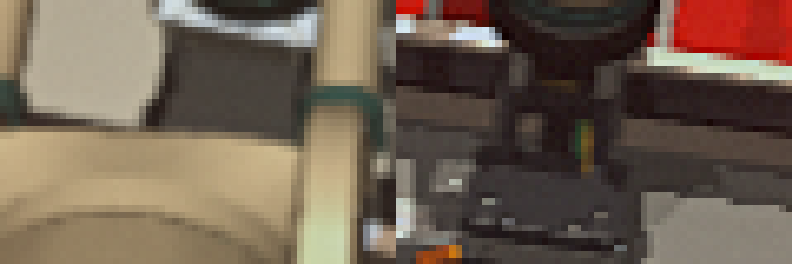

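Run:
```python
from h import *
im=cv2.imread("pics/d_scene.png"); ref=cv2.imread("pics/b_scene.png")
for v in range(174,194,1):
    print(v,[ (tuple(int(a) for a in im[v,u,::-1])) for u in range(355,362)], [tuple(U(unproj("scene",[[u,v]],.086)[0])[:2].tolist()) for u in (357,359)])
```

```text
174 [(35, 20, 21), (30, 14, 17), (34, 24, 16), (36, 19, 17), (32, 19, 18), (35, 23, 20), (40, 29, 27)] [(-0.1552, 0.0186), (-0.1562, 0.025)]
175 [(31, 19, 18), (32, 17, 16), (32, 21, 22), (34, 22, 24), (31, 18, 17), (58, 50, 44), (72, 65, 59)] [(-0.1512, 0.0191), (-0.1522, 0.0255)]
176 [(30, 11, 16), (30, 16, 14), (31, 19, 19), (33, 18, 20), (29, 12, 11), (56, 48, 41), (73, 66, 62)] [(-0.1473, 0.0195), (-0.1483, 0.0259)]
177 [(66, 48, 29), (58, 46, 28), (44, 30, 22), (37, 26, 22), (33, 18, 21), (60, 51, 50), (74, 67, 61)] [(-0.1433, 0.02), (-0.1444, 0.0263)]
178 [(50, 36, 27), (55, 40, 27), (45, 33, 27), (35, 22, 24), (35, 25, 23), (64, 56, 51), (72, 64, 58)] [(-0.1394, 0.0204), (-0.1404, 0.0267)]
179 [(40, 29, 31), (38, 26, 25), (41, 30, 30), (36, 25, 25), (47, 38, 35), (60, 51, 47), (71, 63, 56)] [(-0.1355, 0.0208), (-0.1365, 0.0272)]
180 [(40, 30, 32), (38, 30, 27), (38, 26, 27), (40, 32, 31), (34, 23, 21), (38, 29, 30), (35, 26, 26)] [(-0.1316, 0.0213), (-0.1326, 0.0276)]
181 [(38, 26, 24), (32, 20, 22), (37, 26, 27), (38, 23, 23), (34, 26, 26), (40, 28, 30), (40, 30, 31)] [(-0.1
[... 1032 characters left out ...]
, 31, 33), (39, 32, 32), (36, 30, 30), (84, 63, 33), (76, 56, 33), (36, 26, 30), (38, 30, 31)] [(-0.0973, 0.0251), (-0.0983, 0.0313)]
190 [(41, 31, 28), (37, 30, 30), (47, 35, 34), (95, 72, 36), (90, 73, 52), (58, 55, 55), (46, 39, 42)] [(-0.0935, 0.0255), (-0.0945, 0.0317)]
191 [(50, 41, 44), (47, 40, 42), (46, 39, 41), (70, 57, 47), (68, 58, 51), (59, 53, 56), (48, 39, 39)] [(-0.0898, 0.0259), (-0.0908, 0.0321)]
192 [(58, 52, 52), (58, 52, 53), (59, 53, 53), (59, 54, 52), (61, 55, 56), (64, 57, 58), (52, 44, 44)] [(-0.0861, 0.0263), (-0.087, 0.0325)]
193 [(61, 54, 55), (61, 54, 55), (61, 56, 56), (59, 54, 51), (58, 54, 53), (62, 54, 54), (62, 56, 57)] [(-0.0823, 0.0267), (-0.0833, 0.0329)]
```

Run:
```python
from h import *
for c in("top","scene"):
    im=cv2.imread(f"pics/b_{c}.png").astype(float); B,G,Rr=im[...,0],im[...,1],im[...,2]
    px=np.argwhere(B>-1)[:,::-1]; u=UF*0+unproj(c,px,.086)-UF; ux=u@X; uy=u@Y
    wy=np.clip(np.minimum(Rr,G)-B-40,0,None).ravel(); wg=np.clip(G-np.maximum(Rr,B)-20,0,None).ravel()
    ky=(ux>-.165)&(ux<-.125)&(abs(uy-.028)<.02)
    Yy=np.average(uy[ky],weights=wy[ky]); 
    kg=(ux>-.14)&(ux<-.085)&(abs(uy+.03)<.02)
    k=kg&(wg>0); a,b=np.polyfit(ux[k],uy[k],1,w=np.sqrt(wg[k]))
    Yg=np.average(uy[kg],weights=wg[kg]); xg=np.average(ux[kg],weights=wg[kg])
    print(c,"mark",Yy,np.average(ux[ky],weights=wy[ky]),"green",Yg,"at",xg,"slope",a,"diff",Yy-Yg)
```

```text
top mark 0.02704859505469418 -0.1479728934162281 green -0.030200305310695435 at -0.10938496251229099 slope 0.008617535326289222 diff 0.05724890036538961
scene mark 0.028242390459385862 -0.14476423939817398 green -0.02932451937479908 at -0.10835521212996571 slope 0.012627025515387223 diff 0.05756690983418494
```

The refined offset is 57.8 mm, so I go 0.4 mm back and squeeze.

Run:
```python
from h import *
def st(s):
    f=np.array(telemetry.current_wrist_force()); print(s,round(telemetry.current_t(),2),U(telemetry.current_ee_pos()),np.round([f@X,f@Y,f@Z],2),round(telemetry.current_opening(),4),telemetry.current_finger_force())
r.move_l(W(-.0773,.0120,.077),vel=.02); r.hold(.7); st("mark")
for o in (.055,.045,.038,.033,.030,.028): gripper_to(o,f_grip=30); st(o)
gripper_to(.0,f_grip=30); st("grip"); r.hold(.3); st("held")
im=vision.snapshot("scene"); cv2.imwrite("pics/e_scene.png",im[:,:,::-1])
cv2.imwrite("pics/e.png",cv2.resize(im[160:220,300:400,::-1],None,fx=6,fy=6,interpolation=cv2.INTER_CUBIC))
for t in ("drawer_handle","mark","lever_tip","leg_index","grip_bar"): b=best(t,"scene");print(t,b and (U(b[0]),b[1]))
```

```text
mark 20.69 [-0.0774  0.012   0.077 ] [-3.43 -4.15 -1.29] 0.0677 1.687498614192009
0.055 21.13 [-0.0773  0.012   0.0771] [-2.53 -3.48  0.3 ] 0.0551 1.6971669718623161
0.045 21.53 [-0.0759  0.012   0.0773] [ 2.13 -3.63 -0.54] 0.0448 2.4990079225972295
0.038 21.89 [-0.0765  0.012   0.0774] [ 2.66 -3.83 -0.66] 0.038 2.3446557694114745
0.033 22.22 [-0.0771  0.012   0.0773] [ 1.44 -3.6   1.93] 0.0332 2.232612194493413
0.03 22.51 [-0.0773  0.012   0.0771] [ 2.11 -5.06  1.66] 0.0304 2.481434606015682
0.028 22.77 [-0.0764  0.012   0.0771] [ 3.5  -3.48  0.26] 0.0282 3.0018707178533077
grip 22.98 [-0.0759  0.012   0.0772] [ 4.89 -4.25 -0.76] 0.0266 30.090364683419466
held 23.28 [-0.076   0.012   0.0771] [ 5.46 -4.02 -0.55] 0.0269 30.075673889368773
drawer_handle (array([-0.2083, -0.0025,  0.0759]), 0.75)
mark None
lever_tip (array([-0.0654, -0.0516,  0.0806]), 0.39)
leg_index None
grip_bar (array([-0.0722, -0.0149,  0.0821]), 0.66)
```

View pics/e.png

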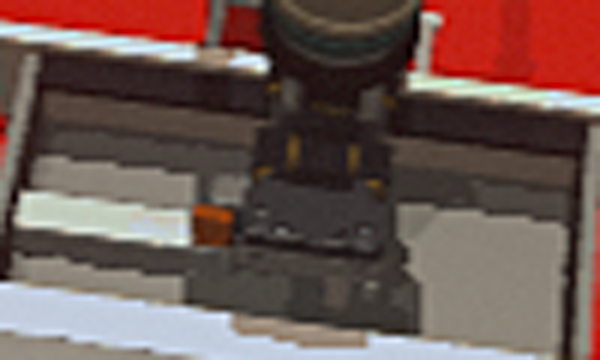

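The lever lies flat: its orange end at (213,225) is in line with the white leg. The 26.9 mm opening matches bar plus shut lever, and the drawer is held against its stop with about 5 N.

Run:
```python
from h import *
gripper_to(0,f_grip=40); r.hold(.3)
f=np.array(telemetry.current_wrist_force()); print(U(telemetry.current_ee_pos()),np.round([f@X,f@Y,f@Z],2),telemetry.current_opening())
print(r.sign_off())
```

```text
[-0.076   0.012   0.0771] [ 4.03 -3.76  0.9 ] 0.02624263626034391
the job is handed in; nothing more can be done
None
```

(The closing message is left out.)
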